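# Refit the washed filter cassettes in the bench dust collector

### The job

Without dropping either, put the two washed filter cassettes back into the bench dust collector, the thick one in the wide slot and the thin one in the narrow slot, grips up, each pushed straight down past its spring latch until it is fully home and the latch has snapped back over it. The thick one stands on its end in the draining caddy, so draw it out, stand it on the bench with its grip upward, let go, and take it again by the grip to fit it. Leave the other things on the bench where they are and finish with the gripper clear.

Things in the scene. Friction and masses are not known exactly. Their poses are not given: they have to be found in the camera images.
- collector: grey bench dust collector, fixed; origin on the bench under the centre of its filter box, 180 (x) x 180 (y) x 100 mm high; x runs along the slots from the louvred front, which carries the latches and faces the robot's right, to the fan section (90 to 220 mm in x, 120 mm high). Two slots in the top, 90 mm apart, 70 mm deep, 8 mm longer and 3 mm wider than their cassettes, mouths bevelled 6 mm.
- slot_wide (a point): centre of the mouth of the wide slot (158 x 35 mm, long side along the collector's x), level with the box top 100 mm above the bench, 45 mm to the +y side of the collector's middle; same axes as the collector
- slot_narrow (a point): centre of the mouth of the narrow slot (158 x 23 mm), 45 mm to the -y side of the collector's middle; same height and axes
- latch_wide (a joint): steel spring latch on the front (-x) end of the wide slot, hinged low on the box front; rad, 0 shut, positive swung outward off the slot, limit 0.4. A cassette pressed down on its steep sloping top (4 to 10 N; it also pushes the cassette towards +x with up to 8 N) swings it to 0.1 to 0.2; it rubs down the cassette's end and springs back to 0 over its top edge when that is home.
- latch_narrow (a joint): the same latch on the narrow slot. Shut, each latch's 24 mm wide nose reaches 16 mm over the slot's end, its flat underside 2 mm above the box top; its upper end with a thumb tab stands 46 mm above the box top.
- caddy: white plastic draining caddy, fixed, 122 (x) x 104 (y) x 98 mm high, origin on the bench under its centre; two open-topped pockets 110 (x) x 36 mm side by side along y, floor 5 mm above the bench. The thick cassette stands on end in the +y pocket, 57 mm of it above the rim, its grip inside the pocket on the caddy's +x side (towards the robot's right).
- thick_cassette: thick filter cassette, 0.2 to 0.35 kg: solid grey frame 150 (x) x 32 (y) x 70 mm (z) with white pleats; in the middle of one long edge stands a moulded grip 50 (x) x 12 (y), 30 mm high (z). Origin: centre of the long edge opposite the grip; z points to the grip, whose top is at z = 100. Starts on its end in the caddy, x straight down. Either end may face the latch.
- thin_cassette: thin filter cassette, the same with the same axes but 20 mm thick (y), 0.14 to 0.24 kg; starts standing on its long edge on the bench, grip up
- bench_pin: bystander: stepped dark wooden bench block 150 x 50 x 36 mm, origin at the centre of its underside
- knife: bystander: carving knife with turned wooden handle, 150 mm long, lying on the bench
- spectacle_front: bystander: dark wooden spectacle front 142 mm wide, 8 mm thick, lying on the bench
- bench_brush: bystander: bench brush with wooden back, 220 x 30 x 45 mm, lying bristles down
Not all that is in view belongs to the job. Leave any brown or orange look-alike of the thick_cassette alone. Leave any orange look-alike of the thin_cassette alone.

How it is judged:
By the outcome, as a careful person would: the job done as asked, in the order asked, and still so for the second after the job is handed in, with the robot touching nothing.
It also fails if it takes over 72 s, if anything falls off the work surface, if the arm or the gripper's body presses on something with over 40 N, if the wrist force passes 120 N, or if a joint passes its speed limit or range.

### The arm

A 6-joint arm with a two-finger parallel gripper is mounted at the origin on the work surface. World frame = base frame: x ahead of the robot, y to its left, z up, the work surface at z = 0. Lengths are in m, angles in rad, forces in N, time in s.
With the tool pointing down it reaches from about 0.35 to 0.775 m from the base axis. Payload 5.5 kg.
Tool frame: the origin (TCP) lies at the very end of the fingers, on their centre line; the grasp point (between the pads) lies 19 mm behind it; z points along the fingers, y is the line along which they close (so a half turn about z gives the same grasp; the last joint's range is limited). The gripper opens to 85 mm and grips with 20 to 120 N. Pads are 22 mm wide; open, the fingers measure 114 mm over their backs; the gripper's body (76 mm by 85 mm) begins 54 mm behind the grasp point. The pads swing forward as they close: fully open they stand 13 mm farther back than shut.
Start: joints at [-1.262, 0.313, 0.046, 1.304, 0, 1.431], TCP at [0.249, -0.518, 0.231] pointing down, gripper open.
Joint ranges: [-2.76, 2.76], [-0.86, 1.69], [-1.03, 1.26], [-2.2, 2.34], [-1.47, 1.5], [-3.14, 3.14]. Speed limits (rad/s): [2.57, 2.57, 3.14, 3.14, 3.14, 3.14].

### API

Orientations are given as [roll, pitch, yaw] about the fixed x, y, z axes, in that order (R = Rz(yaw) Ry(pitch) Rx(roll)).
In Python, from station import readout, imaging, job gives the robot as it stands.
- The arm moves only by the tool play_rows, never from a script. Its argument "steps" is a list of rows, each a list of 7 numbers: the shift along the tool's x, y, z in mm, then the turn, a rotation vector about the tool's x, y, z in degrees, then the closure, from -1 (fully open) to 1 (shut), so that 0 is half open. A call has 1 to 20 rows; each row is the pose to reach, as a shift and turn from the pose commanded when the call began, along the tool's axes at that moment; what a row does not reach only later rows make up. A row lasts 1/8 s, in which the tool goes at most 62.5 mm and 10.7 degrees, less where a joint would pass 70% of its speed; a pose out of reach is approached as far as the arm can. A call with a gripper value outside its range is refused whole. The fingers move at their own pace and stop on an object; the grip force is fixed at half the most. Time passes only in rows, so rows that repeat a pose let the fingers close. It gives the time, the measured TCP pose, the force, the opening and the grip force at its end, in the units of the state.
- readout.get_state(): the state, without advancing time (a new reading comes with each control period).
- imaging.camera(name): name is "scene" or "top"; returns a dict with "frame" (384x512x3 uint8, blue, green, red), "camera_matrix" (3x3 intrinsics, pixels), "R" (3x3) and "t" (3): a world point X has camera coordinates R X + t. Camera axes: x right, y down, z forward; pixel columns grow to the right and rows downward; lengths in m; the calibration is good to about 2 mm. A picture is of the moment at which its call begins. There is no depth.
- job.job_done(): hands the job in; it is judged then, once.
The state is a dict: "t": time; "joints": joint angles; "dq": joint speeds; "tau": joint torques, N m; "position": TCP position; "tcp_rot": TCP orientation; "wrist_force": force on the tool from outside, world axes, zero at the start; "wrist_torque": the same for the moment, N m; "grip_width": finger opening in m; "grip_force": force on a finger pad.
Only numpy, scipy, OpenCV 4.12 (cv2) and the standard library are available. Lean on these libraries where they do the work, as an engineer would, in place of code of your own. Each camera call takes 0.05 s, during which the arm holds its last target. There are 200 camera calls.

## Working session

There is one attempt and no reset: what is moved stays moved. The work goes in short steps, Python scripts to look and compute and a tool call to move; the robot and the scene stay as the last step left them, time stands still between calls to the robot, and variables do not carry over. Pictures are saved under pics/ and viewed, at most 10 in all, crops included, and the job is handed in when it is done.

Besides the shell and the picture viewer there is one more tool, called as name(argument=value, ...) on one line, values as JSON. play_rows: Moves the arm, as the interface text tells. Its arguments: {"type":"object","properties":{"steps":{"type":"array","items":{"type":"array","items":{"type":"number"}}}},"required":["steps"]}

```bash
ls; mkdir -p pics
python3 - <<'E'
from station import readout, imaging
import cv2,numpy as np
for n in("scene","top"):
    c=imaging.camera(n); cv2.imwrite(f"pics/{n}0.png",cv2.resize(c["frame"],(800,600),interpolation=cv2.INTER_CUBIC)); np.savez(f"{n}.npz",**{k:c[k] for k in("frame","camera_matrix","R","t")})
    print(n,c["camera_matrix"].round(1).tolist(),(-c["R"].T@c["t"]).round(3),c["R"].round(3).tolist())
print(readout.get_state())
E
```

```text
pics
scene [[362.3, 0.0, 262.2], [0.0, 362.3, 193.1], [0.0, 0.0, 1.0]] [0.844 0.358 0.733] [[-0.826, 0.564, -0.011], [0.433, 0.621, -0.654], [-0.362, -0.545, -0.757]]
top [[350.5, 0.0, 254.0], [0.0, 350.5, 190.0], [0.0, 0.0, 1.0]] [ 0.476 -0.099  1.059] [[0.007, -1.0, 0.011], [-0.996, -0.008, -0.083], [0.083, -0.01, -0.996]]
{'t': 0.1, 'joints': array([-1.26159876e+00,  3.13970374e-01,  4.50913698e-02,  1.30363331e+00,
        3.67707822e-05,  1.43122026e+00]), 'dq': array([-1.22342169e-03, -7.98091816e-04,  3.26635181e-03, -9.82907280e-05,
        1.50953433e-04,  1.22804778e-04]), 'tau': array([ 3.21976819e-03, -4.81725883e+01,  2.99243778e+01,  1.26943504e-02,
       -8.41667497e-05,  3.59294802e-06]), 'position': array([ 0.24933976, -0.51760586,  0.23047192]), 'tcp_rot': array([-3.13989847e+00, -2.75146915e-04,  4.48773368e-01]), 'wrist_force': array([ 0.39151301,  0.11800701, -0.75216185]), 'wrist_torque': array([ 0.02632228, -0.00439747, -0.02418304]), 'grip_force': 0.0, 'grip_width': 0.08514970056506825}
```

View pics/scene0.png

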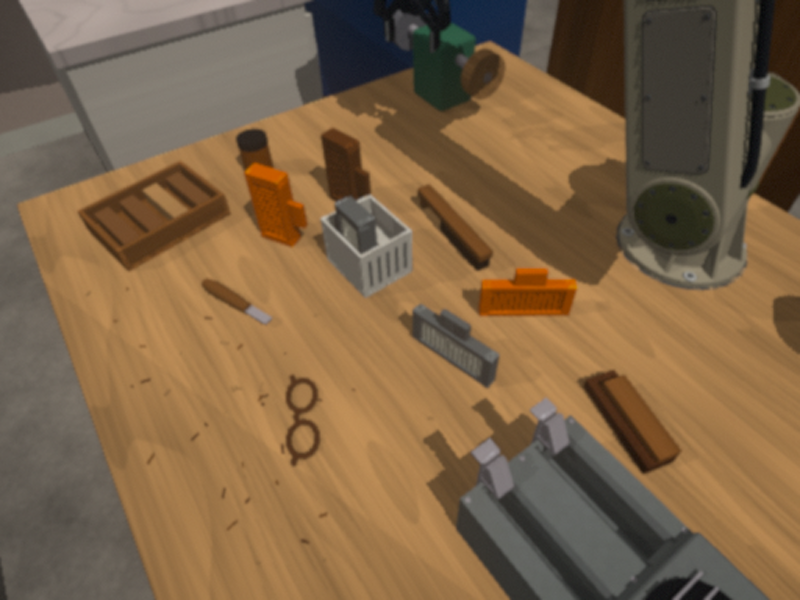

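View pics/top0.png

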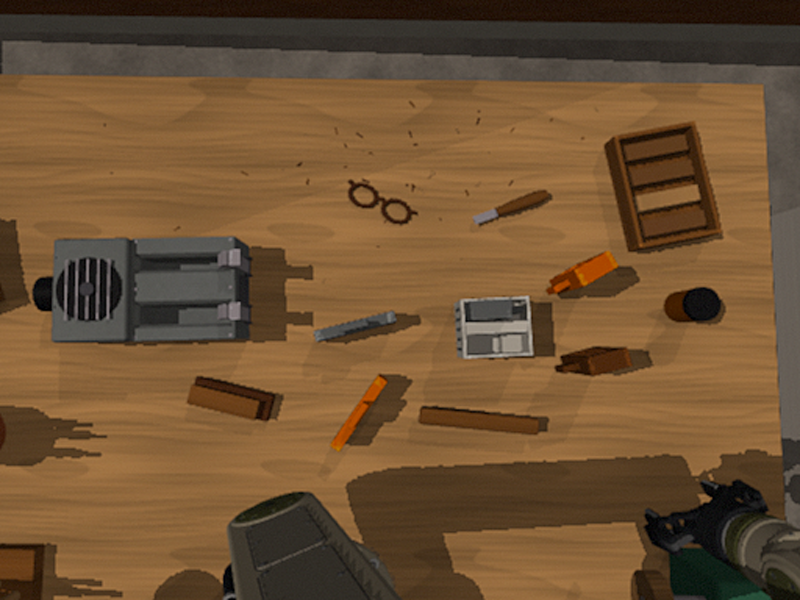

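```bash
cat > h.py <<'E'
import numpy as np,cv2
def load(n):
    return dict(np.load(f"{n}.npz"))
def back(n,u,v,z):
    c=load(n) if isinstance(n,str) else n
    d=c["R"].T@np.linalg.inv(c["camera_matrix"])@[u,v,1]; o=-c["R"].T@c["t"]
    return o+d*(z-o[2])/d[2]
def proj(n,X):
    c=load(n) if isinstance(n,str) else n
    p=c["camera_matrix"]@(c["R"]@np.atleast_2d(X).T+c["t"].reshape(3,1)); return (p[:2]/p[2]).T
def tiles(f,specs,out):
    # specs: (camdict,u0,v0) 100x75 tiles x4 on 2x2
    r=[]
    for c,u,v in specs:
        t=cv2.resize(c["frame"][v:v+75,u:u+100],(400,300),interpolation=cv2.INTER_CUBIC)
        t=cv2.copyMakeBorder(t,0,300-t.shape[0],0,400-t.shape[1],cv2.BORDER_CONSTANT)
        for k in range(0,100,10):
            cv2.putText(t,str(u+k),(k*4,8),0,.3,(0,0,255)); cv2.line(t,(k*4,0),(k*4,300),(0,0,255) if (u+k)%50==0 else (90,90,160),1) if 0 else cv2.line(t,(k*4,9),(k*4,14),(0,0,255),1)
        for k in range(0,75,10):
            cv2.putText(t,str(v+k),(0,k*4+3),0,.3,(0,255,255)); cv2.line(t,(20,k*4),(26,k*4),(0,255,255),1)
        r.append(t)
    cv2.imwrite(out,np.vstack([np.hstack(r[:2]),np.hstack(r[2:])]))
E
python3 - <<'E'
from h import *
T,S=load("top"),load("scene")
tiles(0,[(T,80,148),(T,270,172),(T,190,172),(S,195,115)],"pics/a.png")
tiles(0,[(S,250,185),(S,290,250),(S,370,250),(S,290,309)],"pics/b.png")
E
```

```text
(no output)
```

View pics/a.png

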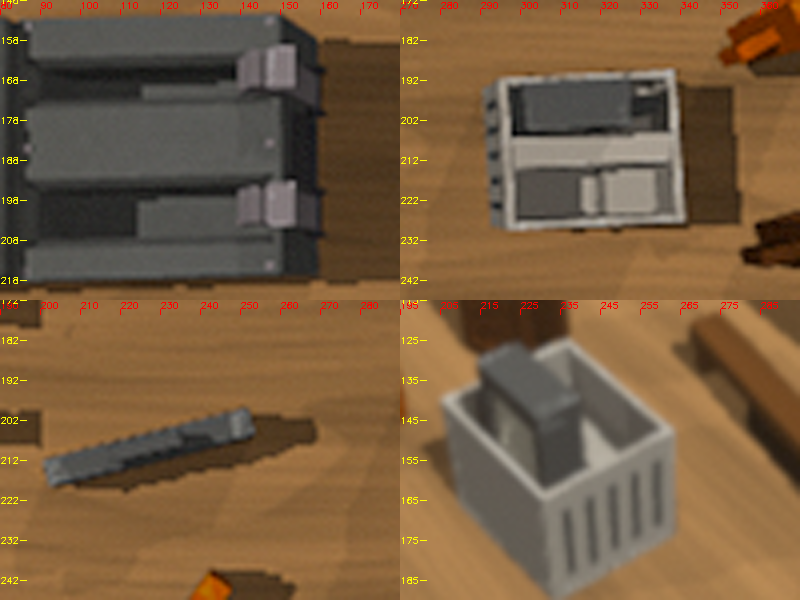

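View pics/b.png

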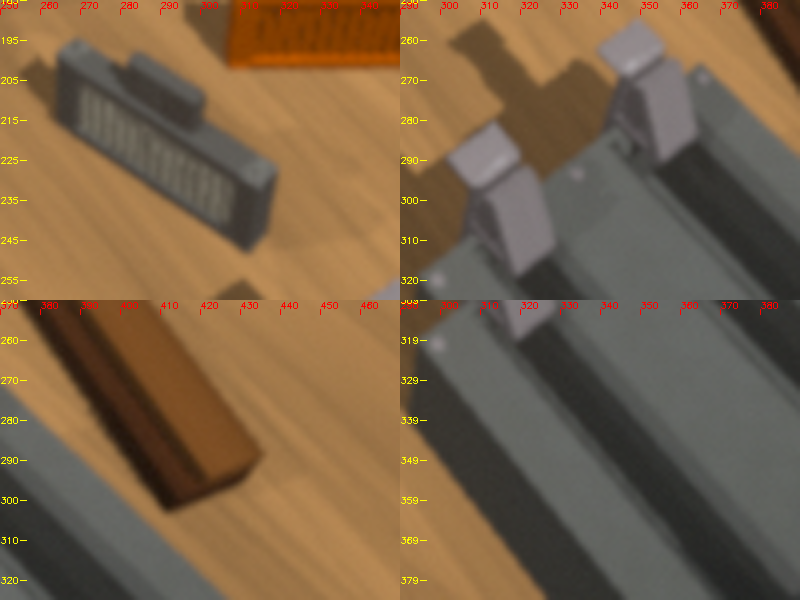

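```bash
cat > fit.py <<'E'
from h import *
from scipy.optimize import least_squares
def fit(obs,g):
    # obs: (cam, localpt, (u,v))
    def w(p,X): c,s=np.cos(p[2]),np.sin(p[2]); return np.array([p[0]+c*X[0]-s*X[1],p[1]+s*X[0]+c*X[1],X[2]])
    C={n:load(n) for n in("top","scene")}
    f=lambda p:np.concatenate([proj(C[o[0]],w(p,o[1]))[0]-o[2] for o in obs])
    r=least_squares(f,g,loss="soft_l1"); return r.x,f(r.x).reshape(-1,2)
E
python3 - <<'E'
from fit import *
t,s="top","scene"
B=.09
col=[(t,(-B,-B,.1),(149.5,151.8)),(t,(-B,B,.1),(149.5,217)),(t,(-B,-B,0),(159.5,157.5)),(t,(-B,B,0),(159.5,216)),
(s,(-B,-B,.1),(293,324)),(s,(-B,B,.1),(364,265.5))]
thin=[(t,(-.075,.01,.07),(202,218.8)),(t,(-.075,-.01,.07),(201,212)),(t,(.075,-.01,.07),(251.8,199)),(t,(.075,.01,.07),(253.5,205.8)),
(s,(.075,-.01,.07),(265,197.5)),(s,(.075,.01,.07),(270,195)),(s,(-.075,-.01,.07),(313.8,229.5)),(s,(-.075,.01,.07),(319.3,226.3)),(s,(-.075,-.01,0),(312,248)),(s,(-.075,.01,0),(317.5,243.8))]
cad=[(t,(-.061,.052,.098),(294.5,191.5)),(t,(.061,.052,.098),(338.8,189.5)),(t,(.061,-.052,.098),(341,227)),(t,(-.061,-.052,.098),(297,229)),
(s,(-.061,.052,.098),(205.5,139.5)),(s,(.061,.052,.098),(237,125.5)),(s,(.061,-.052,.098),(263.5,147)),(s,(-.061,-.052,.098),(231,164)),(s,(-.061,-.052,0),(235,189))]
for n,o,g in(("col",col,(.5,.2,1.57)),("thin",thin,(.45,0,-1.4)),("cad",cad,(.47,-.2,-1.57))):
    p,r=fit(o,g); print(n,p.round(4),np.degrees(p[2]).round(1)); print(r.round(1).tolist())
    if n=="thin":
        for q in((2,)): print(back(t,227,209,.1))
# thick top rectangle z=.155 from top & scene (tile a): corners
for u,v in((301.5,192),(328.5,192.5),(329,203),(302,205)): print(back(t,u,v,.155).round(4))
for u,v in((215,131.5),(222.5,127),(239.5,140.5),(229,145)): print("s",back(s,u,v,.155).round(4))
E
```

```text
col [0.5691 0.2666 1.6161] 92.6
[[0.0, -1.3], [0.9, -1.3], [-0.6, -0.6], [0.4, 0.1], [1.4, -3.2], [0.6, 0.5]]
thin [ 0.5019 -0.0342 -1.2957] -74.2
[[-1.4, -5.4], [1.4, 8.3], [2.1, 7.2], [-1.4, -6.5], [4.7, -4.2], [-5.6, 3.2], [7.8, -4.1], [-2.8, 4.8], [6.3, -5.4], [-4.0, 4.3]]
[ 0.50319264 -0.03527816  0.1       ]
cad [ 0.5014 -0.2869 -2.9126] -166.9
[[37.4, -6.8], [3.7, 38.5], [-35.4, 9.4], [-1.7, -36.1], [-1.5, 5.9], [-0.0, -2.0], [1.1, -7.0], [0.7, 0.0], [-0.6, 1.0]]
[ 0.5471 -0.2311  0.155 ]
[ 0.5464 -0.3012  0.155 ]
[ 0.5192 -0.3023  0.155 ]
[ 0.5134 -0.2323  0.155 ]
s [ 0.5501 -0.2924  0.155 ]
s [ 0.526  -0.2968  0.155 ]
s [ 0.5181 -0.2288  0.155 ]
s [ 0.5473 -0.2294  0.155 ]
```

```bash
cat > m.py <<'E'
from fit import *
t,s="top","scene"
thin=[(t,(-.075,-.01,.07),(202,218.8)),(t,(-.075,.01,.07),(201,212)),(t,(.075,.01,.07),(251.8,199)),(t,(.075,-.01,.07),(253.5,205.8)),
(s,(.075,.01,.07),(265,197.5)),(s,(.075,-.01,.07),(270,195)),(s,(-.075,.01,.07),(313.8,229.5)),(s,(-.075,-.01,.07),(319.3,226.3)),(s,(-.075,.01,0),(312,248)),(s,(-.075,-.01,0),(317.5,243.8))]
cad=[(t,(-.061,.052,.098),(294.5,191.5)),(t,(.061,.052,.098),(338.8,189.5)),(t,(.061,-.052,.098),(341,227)),(t,(-.061,-.052,.098),(297,229)),
(s,(-.061,.052,.098),(231,164)),(s,(.061,.052,.098),(205.5,139.5)),(s,(.061,-.052,.098),(237,125.5)),(s,(-.061,-.052,.098),(263.5,147)),(s,(-.061,.052,0),(235,189))]
thk=[(t,(-.035,.016,.155),(301.5,192)),(t,(.035,.016,.155),(328.5,192.5)),(t,(.035,-.016,.155),(329,203)),(t,(-.035,-.016,.155),(302,205)),
(s,(.035,.016,.155),(215,131.5)),(s,(.035,-.016,.155),(222.5,127)),(s,(-.035,-.016,.155),(239.5,140.5)),(s,(-.035,.016,.155),(229,145))]
for n,o,g in(("thin",thin,(.5,-.03,-1.3)),("cad",cad,(.5,-.28,-1.5)),("thk",thk,(.53,-.27,-1.5))):
    p,r=fit(o,g); print(n,p.round(4),np.degrees(p[2]).round(1)); print(r.round(1).tolist())
# overlays
W=lambda p,X:np.array([[p[0]+np.cos(p[2])*x-np.sin(p[2])*y,p[1]+np.sin(p[2])*x+np.cos(p[2])*y,z] for x,y,z in X])
def rect(x0,x1,y0,y1,z): return [(x0,y0,z),(x1,y0,z),(x1,y1,z),(x0,y1,z)]
cp=(.5691,.2666,1.6161)
k=8
def big(n,p,rects,u0,v0):
    c=load(n); t_=cv2.resize(c["frame"][v0:v0+75,u0:u0+100],(400,300),interpolation=cv2.INTER_CUBIC)
    for r in rects:
        q=((proj(c,W(p,r))-[u0,v0]+.5)*4).astype(int); cv2.polylines(t_,[q],True,(0,0,255),1)
    t_=cv2.copyMakeBorder(t_,0,300-t_.shape[0],0,400-t_.shape[1],cv2.BORDER_CONSTANT); return t_
R=[rect(-.09,.09,-.09,.09,.1),rect(-.079,.079,.045-.0175,.045+.0175,.1),rect(-.079,.079,-.045-.0115,-.045+.0115,.1),rect(-.09,-.09,-.09,.09,0)]
ct=fit(thin,(.5,-.03,-1.3))[0]; tk=fit(thk,(.53,-.27,-1.5))[0]; ca=fit(cad,(.5,-.28,-1.5))[0]
RT=[rect(-.075,.075,-.01,.01,.07),rect(-.025,.025,-.006,.006,.1),rect(-.075,.075,-.01,.01,0)]
a=big("top",cp,R,80,148); b=big("scene",cp,R,290,250); d=big("scene",ct,RT,250,185)
e=big("top",tk,[rect(-.035,.035,-.016,.016,.155)],270,172)
q=((proj("top",W(ca,rect(-.061,.061,-.052,.052,.098)))-[270,172]+.5)*4).astype(int); cv2.polylines(e,[q],True,(0,255,0),1)
cv2.imwrite("pics/ov.png",np.vstack([np.hstack([a,b]),np.hstack([d,e])]))
E
python3 m.py
```

```text
thin [ 0.504  -0.0346 -1.322 ] -75.7
[[0.3, 0.1], [-0.3, -0.1], [0.7, 0.2], [0.7, 0.3], [-1.0, 0.4], [-0.5, -1.9], [1.3, 2.4], [1.0, 0.1], [0.1, 0.9], [-0.4, -0.3]]
cad [ 0.5038 -0.2846 -1.5105] -86.5
[[0.1, 0.3], [-0.1, 0.0], [0.5, 0.4], [0.0, 0.7], [0.0, 1.0], [-0.4, 0.1], [-0.0, -1.3], [0.5, 0.4], [-1.2, 1.9]]
thk [ 0.5329 -0.2658 -1.5179] -87.0
[[-0.4, 0.0], [-0.5, -1.7], [-0.2, 0.1], [-0.2, -0.7], [-1.8, -1.5], [1.5, -2.0], [0.4, -1.1], [-0.1, -0.2]]
```

View pics/ov.png

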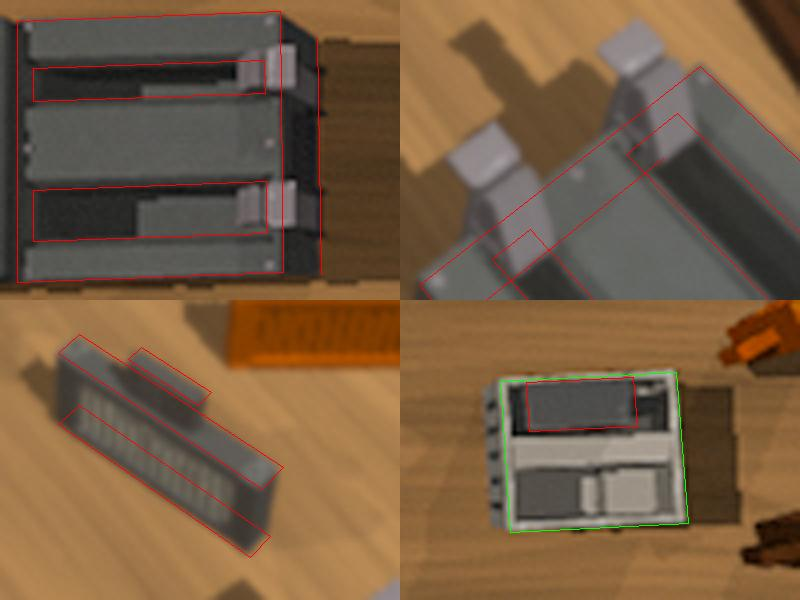

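```bash
sed -i 's/np.concatenate(\[proj(C\[o\[0\]\],w(p,o\[1\]))\[0\]-o\[2\]/np.concatenate([proj(C[o[0]],w(p,o[1]))[0]-np.array(o[2])+.37/' fit.py
python3 - <<'E'
from m import *
B=.09
col=[(t,(-B,-B,.1),(150,151.3)),(t,(-B,B,.1),(149.5,217)),(t,(-B,-B,0),(159.5,157.5)),(t,(-B,B,0),(159.5,216)),
(s,(-B,-B,.1),(293,322)),(s,(-B,B,.1),(364.5,265.5)),(t,(.22,-B,.12),(35.2,153.6)),(t,(.22,B,.12),(34,218.2)),(t,(.09,-B,.1),(85,152.6))]
p,r=fit(col,(.57,.27,1.6));print("col",p.round(4),np.degrees(p[2]).round(2),r.round(1).tolist())
c,s_=np.cos(p[2]),np.sin(p[2])
print("wide",p[0]-s_*.045,p[1]+c*.045,"narrow",p[0]+s_*.045,p[1]-c*.045)
# gradient check: profile across slots (local y) at z=.1 in top view
T=load("top"); g=cv2.cvtColor(T["frame"],cv2.COLOR_BGR2GRAY).astype(np.float32)
for x0,x1 in((-.02,.06),(.05,.075),(-.05,-.02)):
    prof=[]
    for y in np.arange(-.1,.1,.002):
        q=proj(T,W(p,[(x,y,.1) for x in np.linspace(x0,x1,20)])).astype(np.float32)
        prof.append(cv2.remap(g,q[:,:1].copy(),q[:,1:].copy(),cv2.INTER_LINEAR).mean())
    print((x0,x1)," ".join(f"{int(y*1000)}:{int(v)}" for y,v in zip(np.arange(-.1,.1,.002)+1e-6,prof)))
E
```

```text
thin [ 0.5047 -0.0349 -1.3197] -75.6
[[0.8, 0.2], [0.2, 0.1], [1.1, 0.3], [1.1, 0.4], [-0.9, 0.9], [-0.5, -1.4], [1.3, 2.8], [1.1, 0.4], [0.2, 1.3], [-0.3, 0.1]]
cad [ 0.5047 -0.2843 -1.5107] -86.6
[[0.4, 0.3], [0.2, 0.0], [0.8, 0.4], [0.3, 0.8], [0.1, 1.5], [-0.3, 0.7], [0.1, -0.7], [0.6, 1.0], [-1.1, 2.5]]
thk [ 0.5338 -0.2655 -1.5191] -87.0
[[-0.2, 0.0], [-0.3, -1.6], [-0.0, 0.2], [-0.0, -0.6], [-1.6, -0.9], [1.7, -1.5], [0.6, -0.5], [0.1, 0.4]]
col [0.5701 0.2655 1.61  ] 92.24 [[0.5, -0.6], [1.5, -1.1], [0.4, -0.4], [0.9, 0.3], [0.9, -1.5], [0.1, 0.8], [-2.2, -1.0], [-2.4, 1.4], [-0.0, -0.0]]
wide 0.5251390254899482 0.26372869431952184 narrow 0.6150699697340607 0.26725364359040726
(-0.02, 0.06) -99:107 -97:108 -95:107 -93:104 -91:100 -89:95 -87:90 -85:87 -83:87 -81:87 -79:87 -77:87 -75:88 -73:88 -71:88 -69:88 -67:89 -65:90 -63:86 -61:74 -59:61 -57:56 -55:50 -53:39 -51:28 -49:25 -47:27 -45:31 -43:36 -41:43 -39:51 -37:55 -35:55 -33:57 -31:60 -29:65 -27:73 -25:83 -23:88 -21:89 -19:88 -17:88 -15:88 -13:88 -11:88 -9:88 -7:88 -5:88 -3:88 -1:88 0:89 2:89 4:89 6:89 8:89 10:89 12:89 14:89
[... 872 characters left out ...]
:90 88:81 90:67 92:53 94:52 96:54 98:65
(-0.05, -0.02) -99:104 -97:107 -95:110 -93:111 -91:109 -89:101 -87:92 -85:87 -83:87 -81:87 -79:88 -77:87 -75:87 -73:88 -71:88 -69:88 -67:89 -65:91 -63:89 -61:77 -59:63 -57:54 -55:52 -53:41 -51:31 -49:25 -47:26 -45:30 -43:35 -41:44 -39:66 -37:79 -35:85 -33:83 -31:76 -29:70 -27:70 -25:81 -23:88 -21:91 -19:90 -17:90 -15:89 -13:88 -11:88 -9:88 -7:87 -5:87 -3:88 -1:88 0:88 2:89 4:89 6:90 8:90 10:89 12:89 14:89 16:90 18:90 20:85 22:76 24:64 26:58 28:48 30:37 32:27 34:30 36:47 38:71 40:83 42:84 44:82 46:82 48:82 50:81 52:81 54:81 56:81 58:81 60:81 62:80 64:73 66:68 68:70 70:81 72:88 74:90 76:88 78:88 80:88 82:89 84:89 86:92 88:87 90:73 92:55 94:47 96:51 98:67
```

```bash
cat > pl.py <<'E'
import numpy as np
from scipy.spatial.transform import Rotation as Ro
from station import readout
def cur():
    s=readout.get_state(); return s["position"],Ro.from_euler("xyz",s["tcp_rot"])
def R(yaw,tilt): # degrees; tilt about tool y
    return Ro.from_euler("xyz",[180,0,yaw],degrees=True)*Ro.from_rotvec([0,tilt,0],degrees=True)
def rows(p,r,grasp=True,ref=None):
    p0,r0=ref or cur(); p=np.array(p,float)
    if grasp: p=p+.019*r.apply([0,0,1])
    print("tcp",p.round(4),"row",(r0.inv().apply(p-p0)*1000).round(1).tolist(),np.degrees((r0.inv()*r).as_rotvec()).round(2).tolist())
    return p,r
E
python3 - <<'E'
from pl import *
r=R(93.2,40); G=np.array([.5342,-.2735,.132]); z=r.apply([0,0,1]); print(z,r.apply([0,1,0]))
rows(G-.11*z+[0,0,.05],r); rows(G-.11*z,r)
E
```

```text
[-0.03588137  0.64178535 -0.76604444] [9.98440764e-01 5.58215050e-02 1.66533454e-16]
tcp [ 0.5375 -0.3319  0.2517] row [340.2, -42.3, -21.1] [23.44, 35.12, -64.62]
tcp [ 0.5375 -0.3319  0.2017] row [340.2, -42.3, 28.9] [23.44, 35.12, -64.62]
```

play_rows(steps=[[340, -42, -21, 23.44, 35.12, -64.62, -1], [340, -42, -21, 23.44, 35.12, -64.62, -1], [340, -42, -21, 23.44, 35.12, -64.62, -1], [340, -42, -21, 23.44, 35.12, -64.62, -1], [340, -42, -21, 23.44, 35.12, -64.62, -1], [340, -42, -21, 23.44, 35.12, -64.62, -1], [340, -42, -21, 23.44, 35.12, -64.62, -1], [340, -42, -21, 23.44, 35.12, -64.62, -1], [340, -42, -21, 23.44, 35.12, -64.62, -1], [340, -42, -21, 23.44, 35.12, -64.62, -1], [340, -42, -21, 23.44, 35.12, -64.62, -1]])

```text
t: 1.48
position: [0.5374, -0.3326, 0.2536]
tcp_rot: [3.14, -0.695, 1.627]
wrist_force: [-0.3, -0.0, 0.0]
grip_width: 0.0857
grip_force: 0.0
```

Run:
```python
from pl import *
s=readout.get_state(); print(s["joints"].round(2),s["wrist_force"])
r=R(93.2,40); G=np.array([.5342,-.2735,.132]); z=r.apply([0,0,1])
rows(G-.11*z,r); rows(G,r)
```

```text
[-0.87  0.96  1.    2.19  0.4   0.52] [-0.3223893  -0.02634491  0.01000646]
tcp [ 0.5375 -0.3319  0.2017] row [-32.7, 0.0, 40.4] [0.07, 0.2, 0.04]
tcp [ 0.5335 -0.2613  0.1174] row [-32.3, -0.1, 150.4] [0.07, 0.2, 0.04]
```

play_rows(steps=[[-32.6, 0, 42, 0, 0.2, 0, -1], [-32.6, 0, 90, 0, 0.2, 0, -1], [-32.6, 0, 110, 0, 0.2, 0, -1], [-32.6, 0, 110, 0, 0.2, 0, -1]])

```text
t: 1.98
position: [0.5344, -0.2857, 0.1476]
tcp_rot: [-3.141, -0.701, 1.627]
wrist_force: [-0.3, -0.3, 0.1]
grip_width: 0.0851
grip_force: 0.0
```

Run:
```python
from pl import *
from station import imaging
import cv2
s=readout.get_state(); print(s["joints"].round(3),s["wrist_force"].round(1))
r=R(93.2,40); G=np.array([.5342,-.2735,.132])
rows(G,r)
c=imaging.camera("top")["frame"][150:270,230:390]; d=imaging.camera("scene")["frame"][70:220,150:310]
cv2.imwrite("pics/c.png",np.hstack([cv2.resize(c,(400,300)),cv2.resize(d,(400,375))[:300]]))
```

```text
[-0.831  0.859  0.535  1.827  0.419  0.557] [-0.3 -0.3  0.1]
tcp [ 0.5335 -0.2613  0.1174] row [-0.8, 0.5, 38.8] [-0.06, -0.15, 0.03]
```

View pics/c.png

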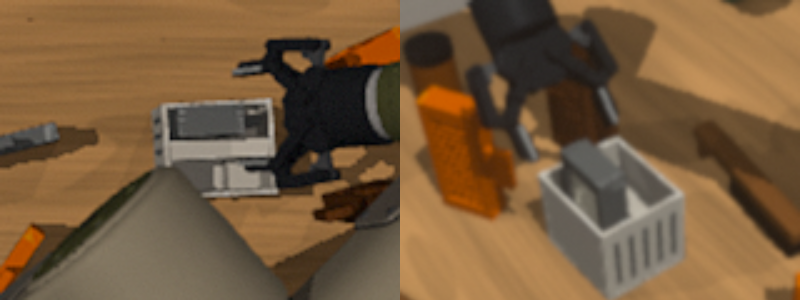

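play_rows(steps=[[-0.8, 0.5, 20, 0, 0, 0, -1], [-0.8, 0.5, 38.8, 0, 0, 0, -1], [-0.8, 0.5, 38.8, 0, 0, 0, -1], [-0.8, 0.5, 38.8, 0, 0, 0, 1], [-0.8, 0.5, 38.8, 0, 0, 0, 1], [-0.8, 0.5, 38.8, 0, 0, 0, 1], [-0.8, 0.5, 38.8, 0, 0, 0, 1], [-0.8, 0.5, 38.8, 0, 0, 0, 1], [-0.8, 0.5, 38.8, 0, 0, 0, 1], [-0.8, 0.5, 38.8, 0, 0, 0, 1]])

```text
t: 3.32
position: [0.5342, -0.2633, 0.1173]
tcp_rot: [3.141, -0.699, 1.627]
wrist_force: [-1.3, -3.9, 5.4]
grip_width: 0.0315
grip_force: 60.3
```

Run:
```python
from pl import *
p,r=cur(); s=readout.get_state(); print(s["joints"].round(3),s["wrist_force"].round(1),s["wrist_torque"].round(2))
rows(p+[0,0,.03],r,False);rows(p+[0,0,.17],r,False)
```

```text
[-0.81   0.836  0.419  1.722  0.431  0.577] [-1.3 -3.9  5.4] [-0.58  0.38  0.21]
tcp [ 0.5342 -0.2633  0.1473] row [19.3, 0.0, -23.0] [0.0, 0.0, 0.0]
tcp [ 0.5342 -0.2633  0.2873] row [109.4, 0.1, -130.1] [0.0, 0.0, 0.0]
```

play_rows(steps=[[6.4, 0, -7.7, 0, 0, 0, 1], [16, 0, -19.2, 0, 0, 0, 1], [29, 0, -34.5, 0, 0, 0, 1], [42, 0, -50, 0, 0, 0, 1], [54, 0, -64.5, 0, 0, 0, 1], [67, 0, -80, 0, 0, 0, 1], [77, 0, -92, 0, 0, 0, 1], [77, 0, -92, 0, 0, 0, 1], [77, 0, -92, 0, 0, 0, 1]])

```text
t: 4.45
position: [0.5342, -0.2632, 0.2361]
tcp_rot: [-3.142, -0.7, 1.627]
wrist_force: [0.7, 0.2, -3.5]
grip_width: 0.0313
grip_force: 59.4
```

Run:
```python
from pl import *
from h import *
p,r=cur(); s=readout.get_state(); print(s["joints"].round(3),s["wrist_force"].round(1),s["wrist_torque"].round(2))
# placing options: bench objects positions
for n,u,v,z in(("spec left",417/1.5625,218/1.5625,.004),("spec far",350/1.5625,185/1.5625,.004),("knife tip",474/1.5625,222/1.5625,.005),("thin topedge L",201,212,.07),("thin R",252,199,.07),("caddy L",294,229,.0)): print(n,back("top",u,v,z).round(3))
```

```text
[-0.81   0.792  0.625  1.974  0.431  0.577] [ 0.7  0.2 -3.5] [-0.95 -0.05  0.05]
spec left [ 0.719 -0.148  0.004]
spec far [ 0.784 -0.016  0.004]
knife tip [ 0.712 -0.259  0.005]
thin topedge L [0.495 0.04  0.07 ]
thin R [ 0.533 -0.103  0.07 ]
caddy L [ 0.448 -0.231  0.   ]
```

Run:
```python
from pl import *
ref=(np.array([.5342,-.2632,.2361]),R(93.2,40))
rows((.60,-.16,.26),R(93.2,40),ref=ref)
for a in(20,0,-25,-50): rows((.61,-.13+(40-a)/90*.057,.26-(40-a)/90*.14),R(92.6,a),ref=ref)
```

```text
tcp [ 0.5993 -0.1478  0.2454] row [91.5, 71.5, 64.6] [0.0, 0.0, 0.0]
tcp [ 0.6097 -0.1108  0.211 ] row [97.2, 83.9, 114.3] [-0.3, -20.0, 0.52]
tcp [ 0.61   -0.1047  0.1788] row [81.2, 84.5, 142.9] [-0.21, -40.0, 0.58]
tcp [ 0.6104 -0.0969  0.1417] row [63.3, 85.3, 176.4] [-0.08, -65.0, 0.63]
tcp [ 0.6107 -0.0875  0.1078] row [48.6, 86.1, 208.3] [0.06, -90.0, 0.66]
```

play_rows(steps=[[25, 20, 17, 0, 0, 0, 1], [60, 47, 42, 0, 0, 0, 1], [91.5, 71.5, 64.6, 0, 0, 0, 1], [94, 78, 90, -0.15, -10, 0.3, 1], [97, 84, 114, -0.3, -20, 0.5, 1], [89, 84, 128, -0.2, -30, 0.5, 1], [81, 84.5, 143, -0.2, -40, 0.6, 1], [74, 85, 157, -0.1, -50, 0.6, 1], [67, 85, 170, -0.1, -60, 0.6, 1], [59.6, 85.5, 184.5, 0, -71, 0.6, 1], [54, 86, 197, 0, -81, 0.66, 1], [48.6, 86, 208, 0, -90, 0.66, 1], [48.6, 86, 208, 0, -90, 0.66, 1], [48.6, 86, 208, 0, -90, 0.66, 1]])

```text
t: 6.2
position: [0.6105, -0.0876, 0.1087]
tcp_rot: [3.141, 0.869, 1.616]
wrist_force: [-0.5, -0.4, -2.1]
grip_width: 0.0315
grip_force: 60.3
```

Run:
```python
from pl import *
from station import imaging
import cv2
p,r=cur(); s=readout.get_state(); print(s["joints"].round(3),s["wrist_force"].round(1),s["wrist_torque"].round(2))
print("grasp",p-.019*r.apply([0,0,1]))
for n in("top","scene"):
    c=imaging.camera(n); np.savez(n+".npz",**{k:c[k] for k in("frame","camera_matrix","R","t")})
import h
T,S=h.load("top"),h.load("scene")
cv2.imwrite("pics/d.png",np.hstack([cv2.resize(T["frame"][130:280,170:370],(400,300)),cv2.resize(S["frame"][80:230,190:390],(400,300))]))
```

```text
[ 0.101  0.562 -0.16   0.914 -0.867  1.657] [-0.5 -0.4 -2.1] [1.18 0.03 0.03]
grasp [ 0.60986452 -0.07308696  0.12101736]
```

View pics/d.png

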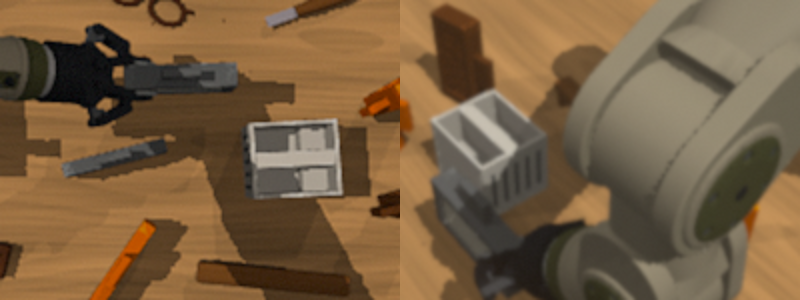

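Run:
```python
from pl import *
p,r=cur()
for d in (60,70,74,77): rows(p-[0,0,d/1000],r,False)
print(r.apply([[1,0,0],[0,1,0],[0,0,1]]).round(3))
```

```text
tcp [ 0.6113 -0.0885  0.0505] row [45.8, -0.2, 38.7] [0.0, 0.0, 0.0]
tcp [ 0.6113 -0.0885  0.0405] row [53.5, -0.3, 45.2] [0.0, 0.0, 0.0]
tcp [ 0.6113 -0.0885  0.0365] row [56.5, -0.3, 47.8] [0.0, 0.0, 0.0]
tcp [ 0.6113 -0.0885  0.0335] row [58.8, -0.3, 49.7] [0.0, 0.0, 0.0]
[[-0.025  0.645 -0.764]
 [ 0.999  0.044  0.004]
 [ 0.036 -0.763 -0.645]]
```

play_rows(steps=[[20, 0, 17, 0, 0, 0, 1], [38, 0, 32, 0, 0, 0, 1], [50, 0, 42.2, 0, 0, 0, 1], [53.5, 0, 45.2, 0, 0, 0, 1], [53.5, 0, 45.2, 0, 0, 0, 1]])

```text
t: 6.92
position: [0.611, -0.088, 0.0396]
tcp_rot: [3.138, 0.871, 1.613]
wrist_force: [0.4, -0.2, -2.0]
grip_width: 0.031
grip_force: 60.4
```

play_rows(steps=[[1.5, 0, 1.3, 0, 0, 0, 1], [2.3, 0, 1.9, 0, 0, 0, 1], [2.3, 0, 1.9, 0, 0, 0, 1]])

```text
t: 7.3
position: [0.6108, -0.0875, 0.0362]
tcp_rot: [3.139, 0.871, 1.615]
wrist_force: [-0.2, 0.8, -3.0]
grip_width: 0.0314
grip_force: 60.4
```

play_rows(steps=[[0.8, 0, 0.6, 0, 0, 0, 1], [1.5, 0, 1.3, 0, 0, 0, 1], [2.3, 0, 1.9, 0, 0, 0, 1], [2.3, 0, 1.9, 0, 0, 0, 1]])

```text
t: 7.8
position: [0.6107, -0.0877, 0.0335]
tcp_rot: [3.139, 0.872, 1.615]
wrist_force: [-0.3, 0.3, 1.0]
grip_width: 0.0315
grip_force: 60.8
```

Run:
```python
from pl import *
s=readout.get_state(); print(s["wrist_force"].round(1),s["wrist_torque"].round(2))
```

```text
[-0.3  0.3  1. ] [ 0.48  0.24 -0.2 ]
```

play_rows(steps=[[0.8, 0, 0.6, 0, 0, 0, 1], [1.5, 0, 1.3, 0, 0, 0, 1], [1.5, 0, 1.3, 0, 0, 0, 1]])

```text
t: 8.18
position: [0.611, -0.0879, 0.0336]
tcp_rot: [3.138, 0.874, 1.615]
wrist_force: [-5.3, 3.5, 12.4]
grip_width: 0.0315
grip_force: 61.9
```

Run:
```python
from pl import *
s=readout.get_state(); print(s["wrist_force"].round(1),s["wrist_torque"].round(2))
```

```text
[-5.3  3.5 12.4] [-0.34  0.83 -0.82]
```

play_rows(steps=[[0, 0, 0, 0, 0, 0, 0.2], [0, 0, 0, 0, 0, 0, -0.4], [0, 0, 0, 0, 0, 0, -1], [0, 0, 0, 0, 0, 0, -1], [0, 0, -15, 0, 0, 0, -1], [0, 0, -50, 0, 0, 0, -1], [0, 0, -90, 0, 0, 0, -1], [0, 0, -120, 0, 0, 0, -1], [0, 0, -120, 0, 0, 0, -1]])

```text
t: 9.3
position: [0.6077, 0.0058, 0.1097]
tcp_rot: [3.135, 0.87, 1.614]
wrist_force: [0.7, -0.0, -0.4]
grip_width: 0.0854
grip_force: 0.0
```

```bash
cat > look.py <<'E'
import sys; from station import imaging; import numpy as np
for n in("top","scene"):
    c=imaging.camera(n); np.savez(""+n+".npz",**{k:c[k] for k in("frame","camera_matrix","R","t")})
E
python3 look.py
python3 - <<'E'
from pl import *
s=readout.get_state(); print(s["wrist_force"].round(1),s["position"])
rows((.611,-.13,.22),R(92.2,0),False)
from h import *
tiles(0,[(load("top"),215,145),(load("scene"),195,140),(load("top"),255,145),(load("scene"),245,170)],"pics/e.png")
E
```

```text
[-0.5 -0.7  0.3] [0.60636355 0.00403728 0.10779796]
tcp [ 0.611 -0.13   0.22 ] row [-172.2, -1.4, 30.3] [0.25, 49.9, 0.38]
```

View pics/e.png

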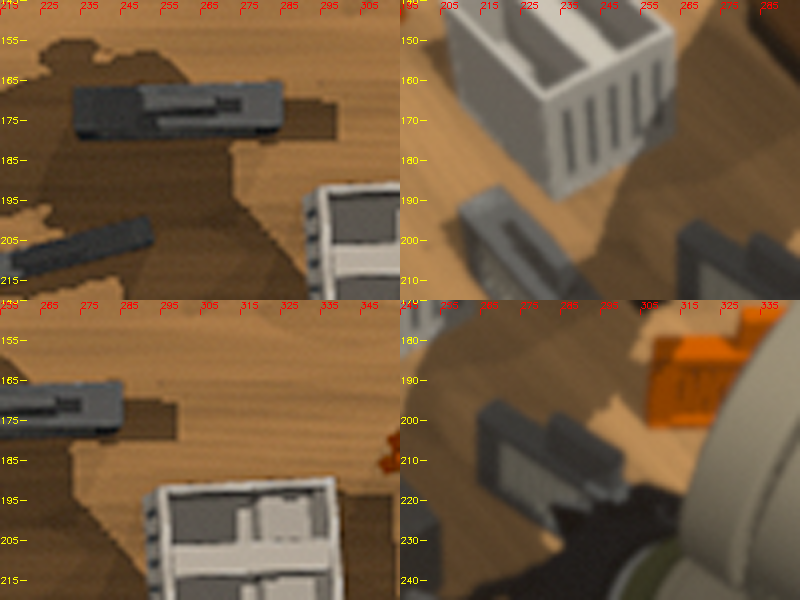

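Run:
```python
from fit import *
t="top"
o=[(t,(-.075,.016,.07),(215+74/4,145+88/4)),(t,(.075,.016,.07),(215+282/4,145+82/4)),(t,(-.075,-.016,.07),(215+75/4,145+132/4)),(t,(.075,-.016,.07),(215+283/4,145+125/4))]
p,r=fit(o,(.61,-.125,-1.55)); print(p,np.degrees(p[2]),r.round(1).tolist())
for x in(-.025,.025):
    c,s=np.cos(p[2]),np.sin(p[2]); q=proj(t,[[p[0]+c*x,p[1]+s*x,.1]])[0]; print((q-[215,145]+.37)*4)
```

```text
[ 0.61185646 -0.1235431  -1.53076444] -87.70634177558233 [[-0.4, -0.1], [0.3, -0.2], [-0.3, 0.1], [0.5, 0.2]]
[143.49882494 101.89154748]
[215.93196796  99.66049529]
```

Run:
```python
from pl import *
rows((.6118,-.1325,.16),R(92.3,0),False)
```

```text
tcp [ 0.6118 -0.1325  0.16  ] row [-127.9, -0.8, 70.9] [0.21, 49.9, 0.29]
```

play_rows(steps=[[-60, 0, 0, 0, 10, 0, -1], [-100, 0, 25, 0, 20, 0, -1], [-120, 0, 50, 0.1, 30, 0.2, -1], [-128, -0.8, 71, 0.2, 40, 0.3, -1], [-128, -0.8, 71, 0.2, 49.9, 0.3, -1], [-128, -0.8, 71, 0.2, 49.9, 0.3, -1], [-128, -0.8, 71, 0.2, 49.9, 0.3, -1]])

```text
t: 10.28
position: [0.6109, -0.133, 0.1593]
tcp_rot: [-3.14, 0.001, 1.609]
wrist_force: [0.1, -0.3, 0.0]
grip_width: 0.0854
grip_force: 0.0
```

Run:
```python
from pl import *
rows((.6118,-.1325,.073),R(92.3,0),False)
```

```text
tcp [ 0.6118 -0.1325  0.073 ] row [0.6, 1.1, 86.3] [-0.09, 0.06, -0.09]
```

play_rows(steps=[[0.5, 1, 40, 0, 0, 0, -1], [0.5, 1, 75, 0, 0, 0, -1], [0.5, 1, 86, 0, 0, 0, -1], [0.5, 1, 86, 0, 0, 0, -1], [0.5, 1, 86, 0, 0, 0, 1], [0.5, 1, 86, 0, 0, 0, 1], [0.5, 1, 86, 0, 0, 0, 1], [0.5, 1, 86, 0, 0, 0, 1], [0.5, 1, 86, 0, 0, 0, 1], [0.5, 1, 86, 0, 0, 0, 1], [0.5, 1, 86, 0, 0, 0, 1], [0.5, 1, 86, 0, 0, 0, 1]])

```text
t: 11.78
position: [0.613, -0.1323, 0.075]
tcp_rot: [3.141, 0.001, 1.61]
wrist_force: [-1.9, -0.2, 5.1]
grip_width: 0.0106
grip_force: 59.5
```

Run:
```python
from pl import *
s=readout.get_state(); print(s["wrist_force"].round(1),s["wrist_torque"].round(2),s["position"].round(4))
p,r=cur(); rows(p+[0,0,.11],r,False); rows((.5245,.2555,p[2]+.11),R(92.2,0),False)
```

```text
[-1.9 -0.2  5.1] [-0.1   0.24 -0.01] [ 0.613  -0.1323  0.075 ]
tcp [ 0.613  -0.1323  0.185 ] row [-0.1, 0.1, -110.0] [0.0, 0.0, 0.0]
tcp [0.5245 0.2555 0.185 ] row [390.9, -73.0, -110.3] [0.06, 0.03, 0.06]
```

play_rows(steps=[[0, 0, -10, 0, 0, 0, 1], [0, 0, -40, 0, 0, 0, 1], [0, 0, -85, 0, 0, 0, 1], [0, 0, -130, 0, 0, 0, 1], [0, 0, -172, 0, 0, 0, 1], [45, -8, -175, 0, 0, 0, 1], [100, -19, -175, 0, 0, 0, 1], [155, -29, -175, 0, 0, 0, 1], [210, -39, -175, 0, 0, 0, 1], [265, -50, -175, 0, 0, 0, 1], [320, -60, -175, 0, 0, 0, 1], [365, -68, -175, 0, 0, 0, 1], [390.6, -72.5, -175, 0, 0, 0, 1], [390.6, -72.5, -175, 0, 0, 0, 1], [390.6, -72.5, -175, 0, 0, 0, 1]])

```text
t: 13.65
position: [0.5245, 0.255, 0.2491]
tcp_rot: [-3.141, 0.001, 1.611]
wrist_force: [0.8, -0.0, -2.9]
grip_width: 0.0108
grip_force: 59.0
```

```bash
python3 look.py
python3 - <<'E'
from pl import *
s=readout.get_state(); print(s["wrist_force"].round(1),s["wrist_torque"].round(2),s["position"].round(4),s["joints"].round(2))
rows((.5247,.2552,.19),R(92.2,0),False)
from h import *
T,S=load("top"),load("scene")
cv2.imwrite("pics/f.png",np.hstack([cv2.resize(T["frame"][135:235,70:203],(400,300)),cv2.resize(S["frame"][190:384,250:508],(400,300))]))
E
```

```text
[ 0.  -0.1 -4.2] [-0.01  0.04 -0.05] [0.5249 0.2544 0.2493] [ 0.31  0.33  0.11  1.35 -0.    1.85]
tcp [0.5247 0.2552 0.19  ] row [0.9, -0.2, 59.3] [-0.01, 0.02, -0.0]
```

View pics/f.png

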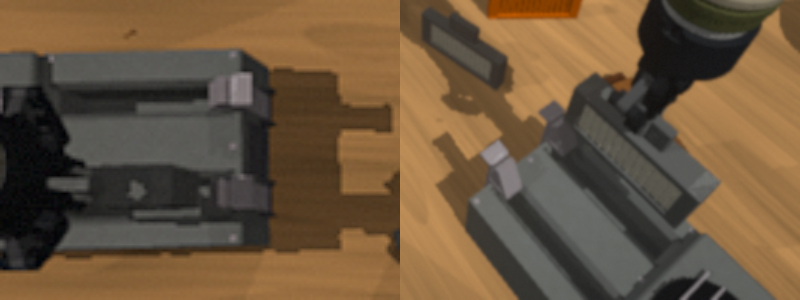

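play_rows(steps=[[0.6, 0, 24, 0, 0, 0, 1], [0.6, 0, 30, 0, 0, 0, 1], [0.6, 0, 35, 0, 0, 0, 1], [0.6, 0, 40, 0, 0, 0, 1], [0.6, 0, 45, 0, 0, 0, 1], [0.6, 0, 50, 0, 0, 0, 1], [0.6, 0, 54, 0, 0, 0, 1], [0.6, 0, 58, 0, 0, 0, 1]])

```text
t: 14.75
position: [0.5254, 0.257, 0.1923]
tcp_rot: [3.139, -0.002, 1.611]
wrist_force: [-0.0, 5.8, 4.5]
grip_width: 0.0109
grip_force: 60.1
```

Run:
```python
from pl import *
s=readout.get_state(); print(s["wrist_force"].round(1),s["wrist_torque"].round(2),s["position"].round(4))
```

```text
[-0.   5.8  4.5] [1.13 0.06 0.  ] [0.5254 0.257  0.1923]
```

play_rows(steps=[[0, 0, 4, 0, 0, 0, 1], [0, 0, 8, 0, 0, 0, 1], [0, 0, 12, 0, 0, 0, 1], [0, 0, 16, 0, 0, 0, 1], [0, 0, 20, 0, 0, 0, 1]])

```text
t: 15.38
position: [0.5247, 0.2572, 0.1713]
tcp_rot: [3.141, -0.003, 1.611]
wrist_force: [0.4, 6.7, -1.0]
grip_width: 0.0109
grip_force: 59.4
```

Run:
```python
from pl import *
s=readout.get_state(); print(s["wrist_force"].round(1),s["wrist_torque"].round(2),s["position"].round(4))
```

```text
[ 0.4  6.7 -1. ] [ 1.53  0.04 -0.02] [0.5247 0.2572 0.1713]
```

play_rows(steps=[[0, 0, 5, 0, 0, 0, 1], [0, 0, 10, 0, 0, 0, 1], [0, 0, 15, 0, 0, 0, 1], [0, 0, 20, 0, 0, 0, 1], [0, 0, 25, 0, 0, 0, 1], [0, 0, 30, 0, 0, 0, 1], [0, 0, 35, 0, 0, 0, 1], [0, 0, 40, 0, 0, 0, 1], [0, 0, 45, 0, 0, 0, 1], [0, 0, 50, 0, 0, 0, 1]])

```text
t: 16.62
position: [0.5247, 0.2571, 0.1212]
tcp_rot: [3.141, -0.002, 1.611]
wrist_force: [-0.7, 6.8, -0.1]
grip_width: 0.0105
grip_force: 59.5
```

Run:
```python
from pl import *
s=readout.get_state(); print(s["wrist_force"].round(1),s["wrist_torque"].round(2),s["position"].round(4))
```

```text
[-0.7  6.8 -0.1] [ 1.31  0.03 -0.05] [0.5247 0.2571 0.1212]
```

play_rows(steps=[[0, 0, 4, 0, 0, 0, 1], [0, 0, 8, 0, 0, 0, 1], [0, 0, 12, 0, 0, 0, 1], [0, 0, 14, 0, 0, 0, 1], [0, 0, 16, 0, 0, 0, 1], [0, 0, 17.5, 0, 0, 0, 1], [0, 0, 17.5, 0, 0, 0, 1]])

```text
t: 17.5
position: [0.5249, 0.2558, 0.1055]
tcp_rot: [3.14, 0.0, 1.61]
wrist_force: [-3.7, 0.9, 6.4]
grip_width: 0.0111
grip_force: 60.8
```

Run:
```python
from pl import *
s=readout.get_state(); print(s["wrist_force"].round(1),s["wrist_torque"].round(2),s["position"].round(4))
```

```text
[-3.7  0.9  6.4] [-0.29  0.86 -0.21] [0.5249 0.2558 0.1055]
```

play_rows(steps=[[0, 0, 1, 0, 0, 0, 1], [0, 0, 2, 0, 0, 0, 1], [0, 0, 2, 0, 0, 0, 1]])

```text
t: 17.88
position: [0.5253, 0.2564, 0.1051]
tcp_rot: [3.138, -0.001, 1.61]
wrist_force: [-5.2, 1.3, 14.9]
grip_width: 0.0113
grip_force: 62.1
```

play_rows(steps=[[0, 0, -1.5, 0, 0, 0, 0.3], [0, 0, -1.5, 0, 0, 0, -0.3], [0, 0, -1.5, 0, 0, 0, -0.6], [0, 0, -1.5, 0, 0, 0, -0.6], [0, 0, -20, 0, 0, 0, -0.6], [0, 0, -60, 0, 0, 0, -0.6], [0, 0, -115, 0, 0, 0, -1], [0, 0, -150, 0, 0, 0, -1], [0, 0, -150, 0, 0, 0, -1]])

```text
t: 19.0
position: [0.5265, 0.2565, 0.2554]
tcp_rot: [3.135, -0.002, 1.61]
wrist_force: [0.3, -0.1, -1.4]
grip_width: 0.0853
grip_force: 0.0
```

Run:
```python
from pl import *
s=readout.get_state(); print(s["wrist_force"].round(1),s["wrist_torque"].round(2),s["position"].round(4))
y=-1.3197; d=np.array([np.cos(y),np.sin(y)]); c=np.array([.5047,-.0349])
print("yaw",np.degrees(y)+180, c+.009*d)
q=np.append(c+.009*d,.17); rows(q,R(np.degrees(y)+180,0),False)
```

```text
[ 0.3 -0.1 -1.4] [-0.01 -0.02 -0.  ] [0.5265 0.2565 0.2554]
yaw 104.38675977658525 [ 0.50693619 -0.04361777]
tcp [ 0.5069 -0.0436  0.17  ] row [-299.3, -32.0, 84.7] [0.38, -0.05, -12.12]
```

play_rows(steps=[[-55, -6, 0, 0, 0, -3, -1], [-115, -12, 10, 0, 0, -7, -1], [-175, -18, 30, 0.2, 0, -12.1, -1], [-235, -25, 60, 0.4, 0, -12.1, -1], [-299, -32, 84, 0.4, 0, -12.1, -1], [-299, -32, 84, 0.4, 0, -12.1, -1], [-299, -32, 84, 0.4, 0, -12.1, -1]])

```text
t: 19.88
position: [0.5039, -0.0444, 0.1669]
tcp_rot: [-3.133, -0.002, 1.82]
wrist_force: [0.5, 0.1, 0.2]
grip_width: 0.0855
grip_force: 0.0
```

Run:
```python
from m import *
from pl import *
o=[x for x in thin if x[0]=="top"]; p,_=fit(o,(.5,-.03,-1.3)); print("toponly",p,np.degrees(p[2]))
o=[x for x in thin if x[0]=="scene"]; p2,_=fit(o,(.5,-.03,-1.3)); print("sceneonly",p2,np.degrees(p2[2]))
y=p[2]; d=np.array([np.cos(y),np.sin(y)])
rows(np.append(p[:2]+.009*d,.073),R(np.degrees(y)+180,0),False)
```

```text
thin [ 0.5047 -0.0349 -1.3197] -75.6
[[0.8, 0.2], [0.2, 0.1], [1.1, 0.3], [1.1, 0.4], [-0.9, 0.9], [-0.5, -1.4], [1.3, 2.8], [1.1, 0.4], [0.2, 1.3], [-0.3, 0.1]]
cad [ 0.5047 -0.2843 -1.5107] -86.6
[[0.4, 0.3], [0.2, 0.0], [0.8, 0.4], [0.3, 0.8], [0.1, 1.5], [-0.3, 0.7], [0.1, -0.7], [0.6, 1.0], [-1.1, 2.5]]
thk [ 0.5338 -0.2655 -1.5191] -87.0
[[-0.2, 0.0], [-0.3, -1.6], [-0.0, 0.2], [-0.0, -0.6], [-1.6, -0.9], [1.7, -1.5], [0.6, -0.5], [0.1, 0.4]]
toponly [ 0.50542518 -0.03254232 -1.31479609] -75.33226663545162
sceneonly [ 0.50327386 -0.03694719 -1.33294995] -76.37240668030583
tcp [ 0.5077 -0.0412  0.073 ] row [1.9, 5.2, 93.9] [-0.48, -0.12, -0.41]
```

play_rows(steps=[[1.5, 5, 45, -0.45, 0, -0.4, -1], [1.5, 5, 80, -0.45, 0, -0.4, -1], [1.5, 5, 93, -0.45, 0, -0.4, -1], [1.5, 5, 93, -0.45, 0, -0.4, -1], [1.5, 5, 93, -0.45, 0, -0.4, 1], [1.5, 5, 93, -0.45, 0, -0.4, 1], [1.5, 5, 93, -0.45, 0, -0.4, 1], [1.5, 5, 93, -0.45, 0, -0.4, 1], [1.5, 5, 93, -0.45, 0, -0.4, 1], [1.5, 5, 93, -0.45, 0, -0.4, 1], [1.5, 5, 93, -0.45, 0, -0.4, 1], [1.5, 5, 93, -0.45, 0, -0.4, 1]])

```text
t: 21.38
position: [0.5088, -0.0417, 0.0754]
tcp_rot: [3.14, -0.0, 1.828]
wrist_force: [-0.9, -1.0, 5.2]
grip_width: 0.011
grip_force: 59.4
```

Run:
```python
from pl import *
s=readout.get_state(); print(s["wrist_force"].round(1),s["wrist_torque"].round(2),s["position"].round(4),s["tcp_rot"].round(4))
p,r=cur(); y=np.radians(-75.33); d=np.array([np.cos(y),np.sin(y)]); print("offset along",(p[:2]-[.5054,-.0325])@d)
rows(p+[0,0,.175],r,False)
yw=np.degrees(s["tcp_rot"][2])
f=np.array([np.cos(np.radians(92.2)),np.sin(np.radians(92.2))])
rows(np.append(np.array([.614,.267])-f*((p[:2]-[.5054,-.0325])@d),p[2]+.175),R(92.2,0),False)
```

```text
[-0.9 -1.   5.2] [-0.02  0.31 -0.01] [ 0.5088 -0.0417  0.0754] [ 3.1398e+00 -1.0000e-04  1.8284e+00]
offset along 0.009717482634207821
tcp [ 0.5088 -0.0417  0.2504] row [0.0, 0.3, -175.0] [0.0, 0.0, 0.0]
tcp [0.6144 0.2573 0.2504] row [262.2, 178.6, -174.6] [0.1, -0.02, 12.56]
```

play_rows(steps=[[0, 0, -10, 0, 0, 0, 1], [0, 0, -40, 0, 0, 0, 1], [0, 0, -85, 0, 0, 0, 1], [0, 0, -130, 0, 0, 0, 1], [0, 0, -172, 0, 0, 0, 1], [35, 24, -175, 0, 0, 2, 1], [75, 51, -175, 0, 0, 5, 1], [115, 78, -175, 0, 0, 8, 1], [155, 106, -175, 0, 0, 11, 1], [195, 133, -175, 0, 0, 12.5, 1], [235, 160, -175, 0, 0, 12.5, 1], [262, 178.8, -175, 0, 0, 12.5, 1], [262, 178.8, -175, 0, 0, 12.5, 1], [262, 178.8, -175, 0, 0, 12.5, 1]])

```text
t: 23.12
position: [0.614, 0.2569, 0.2499]
tcp_rot: [-3.141, -0.0, 1.611]
wrist_force: [0.2, 1.3, -1.7]
grip_width: 0.0107
grip_force: 58.9
```

```bash
python3 look.py
python3 - <<'E'
from pl import *
from h import *
s=readout.get_state(); print(s["wrist_force"].round(1),s["position"].round(4),s["tcp_rot"].round(3))
rows((.6145,.2573,.226),R(92.2,0),False)
T,S=load("top"),load("scene")
cv2.imwrite("pics/g.png",np.hstack([cv2.resize(T["frame"][140:230,70:190],(400,300),interpolation=cv2.INTER_CUBIC),cv2.resize(S["frame"][170:384,250:508],(400,330))[:300]]))
E
```

```text
[-0.2  0.4 -2. ] [0.6141 0.2562 0.2505] [ 3.141e+00 -1.000e-03  1.609e+00]
tcp [0.6145 0.2573 0.226 ] row [1.0, 0.4, 24.5] [0.03, -0.03, 0.01]
```

View pics/g.png

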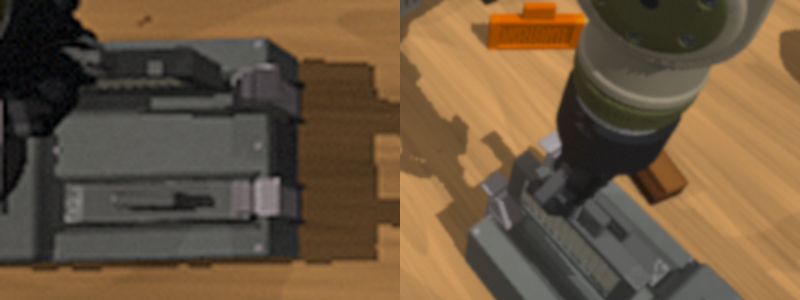

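play_rows(steps=[[1, 0.3, 24, 0, 0, 0, 1], [1, 0.3, 30, 0, 0, 0, 1], [1, 0.3, 35, 0, 0, 0, 1], [1, 0.3, 40, 0, 0, 0, 1], [1, 0.3, 45, 0, 0, 0, 1], [1, 0.3, 50, 0, 0, 0, 1], [1, 0.3, 54, 0, 0, 0, 1], [1, 0.3, 58, 0, 0, 0, 1], [1, 0.3, 62, 0, 0, 0, 1], [1, 0.3, 66, 0, 0, 0, 1]])

```text
t: 24.48
position: [0.6157, 0.2602, 0.1862]
tcp_rot: [3.137, -0.004, 1.611]
wrist_force: [-1.5, 8.0, 10.9]
grip_width: 0.0113
grip_force: 60.6
```

Run:
```python
from pl import *
s=readout.get_state(); print(s["wrist_force"].round(1),s["wrist_torque"].round(2),s["position"].round(4))
```

```text
[-1.5  8.  10.9] [ 1.59  0.16 -0.04] [0.6157 0.2602 0.1862]
```

play_rows(steps=[[0, 0, 3, 0, 0, 0, 1], [0, 0, 6, 0, 0, 0, 1], [0, 0, 9, 0, 0, 0, 1], [0, 0, 9, 0, 0, 0, 1]])

```text
t: 24.98
position: [0.6145, 0.2596, 0.1747]
tcp_rot: [3.141, -0.003, 1.611]
wrist_force: [0.1, 6.2, -0.6]
grip_width: 0.0109
grip_force: 59.2
```

Run:
```python
from pl import *
s=readout.get_state(); print(s["wrist_force"].round(1),s["wrist_torque"].round(2),s["position"].round(4))
```

```text
[ 0.1  6.2 -0.6] [ 1.57 -0.05 -0.01] [0.6145 0.2596 0.1747]
```

play_rows(steps=[[0, 0, 5, 0, 0, 0, 1], [0, 0, 10, 0, 0, 0, 1], [0, 0, 15, 0, 0, 0, 1], [0, 0, 20, 0, 0, 0, 1], [0, 0, 25, 0, 0, 0, 1], [0, 0, 30, 0, 0, 0, 1], [0, 0, 35, 0, 0, 0, 1], [0, 0, 40, 0, 0, 0, 1], [0, 0, 45, 0, 0, 0, 1], [0, 0, 50, 0, 0, 0, 1]])

```text
t: 26.22
position: [0.6146, 0.2597, 0.125]
tcp_rot: [3.141, -0.003, 1.611]
wrist_force: [-0.1, 7.0, 0.8]
grip_width: 0.0112
grip_force: 59.2
```

Run:
```python
from pl import *
s=readout.get_state(); print(s["wrist_force"].round(1),s["wrist_torque"].round(2),s["position"].round(4))
```

```text
[-0.1  7.   0.8] [1.33 0.03 0.06] [0.6146 0.2597 0.125 ]
```

play_rows(steps=[[0, 0, 5, 0, 0, 0, 1], [0, 0, 10, 0, 0, 0, 1], [0, 0, 14, 0, 0, 0, 1], [0, 0, 17, 0, 0, 0, 1], [0, 0, 19, 0, 0, 0, 1], [0, 0, 21, 0, 0, 0, 1], [0, 0, 21, 0, 0, 0, 1]])

```text
t: 27.1
position: [0.615, 0.2581, 0.1061]
tcp_rot: [3.139, -0.0, 1.61]
wrist_force: [-2.7, 0.9, 7.8]
grip_width: 0.0107
grip_force: 60.9
```

Run:
```python
from pl import *
s=readout.get_state(); print(s["wrist_force"].round(1),s["wrist_torque"].round(2),s["position"].round(4))
```

```text
[-2.7  0.9  7.8] [-0.3   0.84 -0.19] [0.615  0.2581 0.1061]
```

Same signature as the thick one: the latch's side push is gone and there is floor contact. I'll press slightly, release and clear upward.

play_rows(steps=[[0, 0, 1, 0, 0, 0, 1], [0, 0, 2, 0, 0, 0, 1], [0, 0, 2, 0, 0, 0, 1]])

```text
t: 27.48
position: [0.6156, 0.2588, 0.1056]
tcp_rot: [3.137, -0.002, 1.61]
wrist_force: [-3.8, 3.1, 12.4]
grip_width: 0.0106
grip_force: 61.9
```

play_rows(steps=[[0, 0, -1.5, 0, 0, 0, 0.3], [0, 0, -1.5, 0, 0, 0, -0.3], [0, 0, -1.5, 0, 0, 0, -0.6], [0, 0, -1.5, 0, 0, 0, -0.6], [0, 0, -20, 0, 0, 0, -0.6], [0, 0, -60, 0, 0, 0, -0.6], [0, 0, -115, 0, 0, 0, -1], [0, 0, -150, 0, 0, 0, -1], [-60, 0, -150, 0, 0, 0, -1], [-120, 0, -150, 0, 0, 0, -1], [-180, 0, -150, 0, 0, 0, -1], [-240, 0, -150, 0, 0, 0, -1], [-300, 0, -150, 0, 0, 0, -1], [-300, 0, -150, 0, 0, 0, -1], [-300, 0, -150, 0, 0, 0, -1]])

```text
t: 29.35
position: [0.6264, -0.0416, 0.2518]
tcp_rot: [3.141, -0.001, 1.609]
wrist_force: [0.2, 0.2, 0.2]
grip_width: 0.0855
grip_force: 0.0
```

```bash
python3 look.py
python3 - <<'E'
from h import *
# numeric check: compare latch/slot areas for both slots, and latch outline vs the first picture
T=load("top"); f0=cv2.resize(cv2.imread("pics/top0.png"),(512,384),interpolation=cv2.INTER_AREA); g=cv2.cvtColor(T["frame"],cv2.COLOR_BGR2GRAY); g0=cv2.cvtColor(f0,cv2.COLOR_BGR2GRAY)
for n,v in(("narrow",(164,167)),("wide",(198,201))):
    print(n,"before",g0[v[0]:v[1],134:164].mean(0).astype(int).tolist()); print(n,"now   ",g[v[0]:v[1],134:164].mean(0).astype(int).tolist())
d=cv2.absdiff(T["frame"],f0).max(2)
for n,(u0,u1,v0,v1) in dict(knife=(300,356,118,146),spec=(220,270,112,146),pin=(118,182,238,272),brush=(265,352,256,280)).items(): print(n,d[v0:v1,u0:u1].mean().round(1))
S=load("scene")["frame"]
E
```

```text
narrow before [30, 27, 27, 25, 26, 73, 103, 101, 102, 105, 97, 81, 103, 137, 133, 123, 121, 123, 127, 102, 53, 51, 49, 43, 34, 29, 33, 46, 58, 60]
narrow now    [113, 115, 116, 116, 115, 118, 117, 117, 119, 120, 118, 120, 120, 120, 121, 121, 120, 120, 120, 121, 120, 119, 121, 119, 119, 121, 119, 120, 119, 119]
wide before [84, 84, 83, 81, 81, 91, 101, 100, 103, 106, 98, 83, 104, 127, 125, 125, 125, 125, 124, 98, 59, 56, 58, 60, 57, 44, 47, 61, 62, 62]
wide now    [123, 123, 123, 123, 123, 123, 123, 123, 123, 122, 123, 121, 122, 122, 122, 121, 120, 120, 121, 120, 121, 120, 119, 120, 120, 119, 119, 119, 120, 118]
knife 4.4
spec 30.4
pin 59.9
brush 4.5
```

play_rows(steps=[[-60, -20, 0, 0, 0, 0, -1], [-120, -40, 0, 0, 0, 0, -1], [-180, -60, 0, 0, 0, 0, -1], [-240, -90, 0, 0, 0, 0, -1], [-300, -120, 0, 0, 0, 0, -1], [-300, -120, 0, 0, 0, 0, -1]])

```text
t: 30.2
position: [0.5177, -0.3479, 0.2515]
tcp_rot: [3.141, -0.0, 1.608]
wrist_force: [0.9, 1.0, -0.7]
grip_width: 0.0854
grip_force: 0.0
```

```bash
python3 look.py
python3 - <<'E'
from h import *
T=load("top"); f0=cv2.resize(cv2.imread("pics/top0.png"),(512,384),interpolation=cv2.INTER_AREA); g=cv2.cvtColor(T["frame"],cv2.COLOR_BGR2GRAY); g0=cv2.cvtColor(f0,cv2.COLOR_BGR2GRAY)
for n,v in(("narrow",(164,167)),("wide",(198,201))):
    print(n,"before",g0[v[0]:v[1],134:164].mean(0).astype(int).tolist()); print(n,"now   ",g[v[0]:v[1],134:164].mean(0).astype(int).tolist())
d=cv2.absdiff(T["frame"],f0).max(2)
for n,(u0,u1,v0,v1) in dict(knife=(300,356,118,146),spec=(220,270,112,146),pin=(118,182,238,272),brush=(265,352,256,280),orangethin=(208,250,238,290)).items(): print(n,d[v0:v1,u0:u1].mean().round(1))
# scene latch match
S=load("scene")["frame"]; s0=cv2.resize(cv2.imread("pics/scene0.png"),(512,384),interpolation=cv2.INTER_AREA)
for n,(u0,u1,v0,v1) in dict(narrow=(299,330,278,318),wide=(337,366,254,292)).items():
    t=s0[v0:v0+18,u0:u1]; r=cv2.matchTemplate(S[v0-12:v0+30,u0-12:u1+12],t,cv2.TM_CCOEFF_NORMED); _,m,_,l=cv2.minMaxLoc(r); print(n,"match",round(m,3),"shift",l[0]-12,l[1]-12)
E
```

```text
narrow before [30, 27, 27, 25, 26, 73, 103, 101, 102, 105, 97, 81, 103, 137, 133, 123, 121, 123, 127, 102, 53, 51, 49, 43, 34, 29, 33, 46, 58, 60]
narrow now    [82, 79, 80, 79, 79, 90, 101, 97, 102, 104, 100, 76, 103, 141, 132, 120, 122, 120, 129, 106, 46, 52, 48, 41, 33, 29, 31, 47, 59, 59]
wide before [84, 84, 83, 81, 81, 91, 101, 100, 103, 106, 98, 83, 104, 127, 125, 125, 125, 125, 124, 98, 59, 56, 58, 60, 57, 44, 47, 61, 62, 62]
wide now    [73, 85, 82, 81, 78, 90, 102, 98, 101, 107, 101, 78, 109, 143, 133, 123, 124, 124, 125, 100, 53, 57, 58, 61, 60, 41, 47, 63, 62, 61]
knife 2.6
spec 2.7
pin 3.0
brush 10.6
orangethin 2.9
narrow match 0.999 shift 0 0
wide match 0.997 shift 0 0
```

```bash
python3 -c "
from station import job; print(job.job_done())"
```

```text
the job is handed in; nothing more can be done
None
```

Both cassettes are in the collector, the thick in the wide slot and the thin in the narrow one, grips up; force readings and camera checks show both home with latches shut, and the job was handed in at about 30 s with the gripper clear (no verdict came back).

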